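# Clamp a dumbbell in the gym's service vice with its fold-away crank

## Robot

A 6-joint arm with a two-finger parallel gripper is mounted at the origin on the work surface. World frame = base frame: x ahead of the robot, y to its left, z up, the work surface at z = 0. Lengths are in mm, angles in rad, forces in N, time in s.
With the tool pointing down it reaches from about 300 to 775 mm from the base axis. Payload 14.6 kg.
Tool frame: the origin (TCP) lies at the very end of the fingers, on their centre line; the grasp point (between the pads) lies 19 mm behind it; z points along the fingers, y is the line along which they close (so a half turn about z gives the same grasp; the last joint's range is limited). The gripper opens to 94 mm and grips with 3 to 60 N. Pads are 16 mm wide; open, the fingers measure 119 mm over their backs; the gripper's body (75 mm by 177 mm) begins 78 mm behind the grasp point.
Start: joints at [1.139, 0.3, 1.521, -0, 1.321, -0.067], TCP at [196.216, 513.798, 184.746] pointing down, gripper open.
Joint ranges: [-3.03, 3.03], [-0.79, 2.21], [0.23, 2.52], [-1.04, 4.18], [0, 3.07], [-2.55, 2.55]. Speed limits (rad/s): [2.22, 2.22, 2.57, 3.14, 3.14, 3.14].

## Interface

Orientations are given as [roll, pitch, yaw] about the fixed x, y, z axes, in that order (R = Rz(yaw) Ry(pitch) Rx(roll)).
In Python, from cell import manip, eyes, ticket gives the robot as it stands. The module is installed in compiled form; this text tells all that it offers.
- The arm moves only by the tool arm_command, never from a script. Its argument "plan" is a list of rows, each a list of 5 numbers: the opening, from -1 (shut) to 1 (fully open), then the shift along the tool's x, y, z in m, then the turn about the tool's z in rad. In form: [[jaw, dx, dy, dz, roll], ...]. A call has 1 to 20 rows; each row shifts and turns the commanded pose from where the row before left it, along the tool's axes as they then stand; what a row does not reach is not made up. A row lasts 1/8 s, in which the tool goes at most 62.5 mm and 10.7 degrees, less where a joint would pass 70% of its speed; a pose out of reach is approached as far as the arm can. A call is refused whole if a number of a shift passes 0.0625 or a number of a turn 0.188, either way. A call with a gripper value outside its range is refused whole. The fingers move at their own pace and stop on an object; "newtons" is the grip in N (left out, the last holds). Time passes only in rows, so rows that do not move let the fingers close. It gives the time, the measured TCP pose, the force, the opening and the grip force at its end, in the units of the state.
- manip.read_state(): the state, without advancing time (a new reading comes with each control period).
- eyes.camera(name): name is "scene" or "top" or "wrist"; returns a dict with "img" (420x560x3 uint8, blue, green, red), "z_map" (420x560 float32, mm along the optical axis (not along the pixel's ray), 0 where there is no reading), "fx", "fy", "cx", "cy" (pixels), "eye" and "orientation" of the camera in the world. Camera axes: x right, y down, z forward; pixel columns grow to the right and rows downward; lengths in mm; the calibration is good to about 2 mm. A picture is of the moment at which its call begins.
- ticket.sign_off(): hands the job in; it is judged then, once.
The state is a dict: "clock": time; "joints": joint angles; "qd": joint speeds; "effort": joint torques, N m; "eef_pos": TCP position; "eef_rot": TCP orientation; "wrist_force": force on the tool from outside, world axes, zero at the start; "moment": the same for the moment, N m; "finger_gap": finger opening in mm; "finger_force": force on a finger pad.
Only numpy, scipy, OpenCV 4.12 (cv2) and the standard library are available. Lean on these libraries where they do the work, as an engineer would, in place of code of your own. Each camera call takes 0.05 s, during which the arm holds its last target. There are 200 camera calls.

## Task

The hex dumbbell lies loose in the service vice and has to be held for re-taping its handle. Swing the yellow folding handle upright out of the crank arm, crank clockwise (seen from above) until the jaw has pushed the dumbbell against the tail stop and the sprung jaw face is pressed in about half of its travel, never bottoming it, then fold the handle back down flat onto the arm and let go, leaving the vice clamped. Leave the bottle, the tape roll and the spanner where they are.

Things in the scene. Friction and masses are not known exactly. Their poses are not given: they have to be found in the camera images.
- vice: Vice fixed to the table: grey base 120 x 430 mm, 12 mm thick, red gearbox 90 x 90 mm, 87 mm high. Origin at table level under the vertical crank axis; z up; y runs along the bed from the crank to the jaws and tail stop. Red tail stop: pinned, its place is not measured, its face 286 to 304 mm along y from the origin. Bed rails 32 mm high, carriage and tail stop at most 95 mm.
- crank_hub (a point): Top centre of the crank hub, on the vertical crank axis, 107 mm above the table. Steel arm 16 mm wide, top face 110 mm high, hub 24 mm across. Turning clockwise from above drives the jaw towards the tail stop, 40 mm per turn (6.4 mm per rad), under 2 turns in all. The crank stays where left: friction 0.5 N m, about 8.6 N along the circle at the knob while turning free, less when the arm pauses.
- handle_hinge (a point): Centre of the fold hinge at the outer end of the crank arm, 58 mm from the crank axis and 124 mm above the table. Turns with the crank.
- knob_centre (a point): Centre of the yellow ball knob at the handle's free end: a ball 26 mm in diameter with a 16 mm collar below it, 60 mm from the fold hinge on an 11 mm steel shank. The knob spins freely about the shank. Folded, the handle lies level along the arm from the hinge inwards, the ball over the crank axis with its underside 1 mm above the arm; upright, the ball's centre is 184 mm above the table.
- handle (a joint): Fold angle of the handle in rad: 0 folded flat along the arm towards the crank axis, 1.571 upright (its stop). It starts anywhere from 0 to 0.2. The hinge axis is level and square to the arm; it is stiff (0.06 N m) and stays where left.
- jaw_bed (a point): Fixed point of the bed, on the middle line 45 mm above the table, 107 mm from the crank axis: where the rubber front (50 x 52 mm) of the sprung jaw face stands when fully open; it starts up to 5 mm nearer the dumbbell. The face stands 10 mm off the red carriage on two brass pins and can be pushed in 8 mm until it bottoms. Its spring: preload 20 N plus 8 N per mm, half way in 52 N.
- tail_end (a point): Fixed point on the bed's middle line, 45 mm above the table, 286 mm from the crank axis: the nearest place of the tail stop's face. What is felt at the knob along the circle on top of the free-running force: up to 1 N while the dumbbell slides, about 2.2 N when the sprung face begins to give, 5.7 N half way in, 9.2 N when it bottoms.
- dumbbell: Hex dumbbell, 0.9 kg, 150 mm long along its y axis (along the bed), black hex heads 52 mm across flats and 40 mm long, steel grip 28 mm in diameter. Origin on its underside, halfway along. It lies loose on the base between the rails and slides along the bed when pushed.
- bottle: Blue drinks bottle, 68 mm in diameter, 190 mm tall, standing; origin at the centre of its underside. Bystander.
- tape: White roll of tape lying flat, 80 mm outside diameter, 25 mm high; origin at the centre of its underside. Bystander.
- spanner: Steel spanner, 160 mm long, lying flat along its x axis; origin under its middle. Bystander.
Not all that is in view belongs to the job. What is meant by the dumbbell is not green or red, and is the larger of those in its own colour.

How it is judged:
By the outcome, as a careful person would: the job done as asked, in the order asked, and still so for the second after the job is handed in, with the robot touching nothing.
It also fails if it takes over 72 s, if anything falls off the work surface, if the arm or the gripper's body presses on something with over 40 N, if the wrist force passes 120 N, or if a joint passes its speed limit or range.

## Working session

There is one attempt and no reset: what is moved stays moved. The work goes in short steps, Python scripts to look and compute and a tool call to move; the robot and the scene stay as the last step left them, time stands still between calls to the robot, and variables do not carry over. Pictures are saved under pics/ and viewed, at most 10 in all, crops included, and the job is handed in when it is done.

Besides the shell and the picture viewer there is one more tool, called by a JSON object that holds its "fn" and its "kwargs". arm_command: Moves the arm, as the interface text tells. Its arguments: {"type":"object","properties":{"plan":{"type":"array"},"newtons":{"type":"number"}},"required":["plan"]}

```bash
mkdir -p pics; cat > h.py <<'E'
import numpy as np, cv2
from cell import manip, eyes, ticket
from scipy.spatial.transform import Rotation as R
def rot(o):
    o=np.array(o,float)
    return o if o.shape==(3,3) else (R.from_euler('xyz',o).as_matrix() if o.size==3 else R.from_quat(o).as_matrix())
def cloud(c):
    z=c['z_map']; v,u=np.mgrid[:z.shape[0],:z.shape[1]]
    P=np.dstack([(u-c['cx'])/c['fx']*z,(v-c['cy'])/c['fy']*z,z])
    return P@rot(c['orientation']).T+np.array(c['eye'])
def ray(c,u,v,h):
    d=rot(c['orientation'])@np.array([(u-c['cx'])/c['fx'],(v-c['cy'])/c['fy'],1]); e=np.array(c['eye'])
    return e+d*(h-e[2])/d[2]
E
python3 - <<'E'
from h import *
print(manip.read_state())
a=[]
for n in ["scene","top"]:
    c=eyes.camera(n); cv2.imwrite(f"pics/{n}0.png",c['img']); print(n,c['eye'],c['orientation'],c['fx'],c['cx'],c['cy'])
    np.savez(f"{n}0.npz",**c)
E
```

```text
{'clock': 0.0, 'joints': array([ 1.13938546e+00,  3.00436620e-01,  1.52156106e+00,  3.99004250e-05,
        1.32070874e+00, -6.66042117e-02]), 'qd': array([-9.99961960e-04,  8.91736912e-04, -1.75898366e-04,  9.18500773e-04,
        3.53744837e-04,  5.95905043e-05]), 'effort': array([ 7.07336476e-04, -5.31819892e+01, -3.52721286e+01,  7.08791683e-02,
        2.44335568e-02, -1.56027289e-05]), 'eef_pos': array([196.10029293, 513.5543463 , 184.21372741]), 'eef_rot': array([-3.14048393e+00, -1.12689036e-04,  2.77677604e+00]), 'wrist_force': array([-0.09267266, -0.04692057, -0.30501128]), 'moment': array([-0.00277269,  0.05279413,  0.02133433]), 'finger_force': 0.0, 'finger_gap': 94.12830286721282}
scene [1350.11494802 -539.21386518  769.2105137 ] [-2.1827863   0.00332389  0.94667586] 504.8455073184539 277.84629185138556 197.81790428761144
top [ 347.13135487    2.31175265 1105.15564379] [-2.91631014e+00 -2.47300763e-03 -1.44008567e+00] 464.18640499986145 283.5509925558559 207.78943426970704
```

View pics/top0.png

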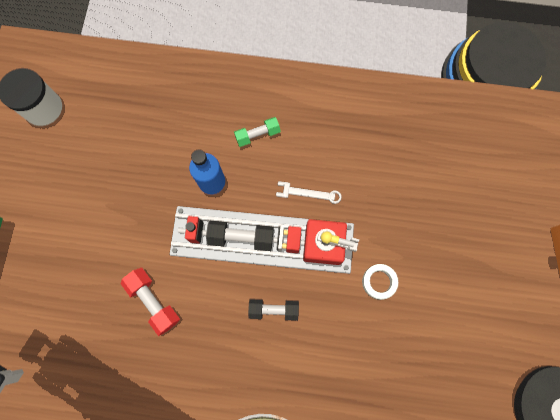

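View pics/scene0.png

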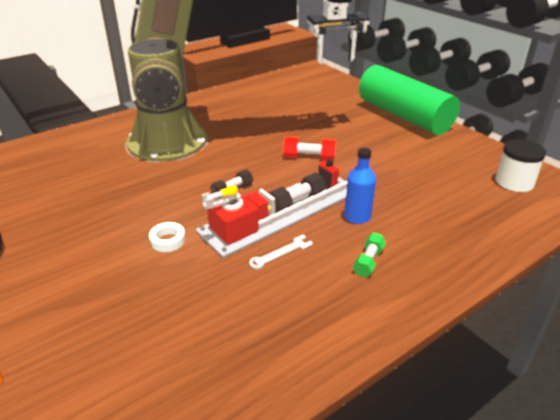

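Top view: the vice has its gearbox at (325,241), the yellow knob at (327,238) and the hinge end at about (354,243). Candidates for the dumbbell are black in the vice (240,237), small black (273,310), green (257,132) and red (150,300). I choose the large black one in the vice. The bottle is at (208,175), the tape at (381,281) and the spanner at (310,192).

```bash
python3 - <<'E'
from h import *
c=dict(np.load("top0.npz")); P=cloud(c); hsv=cv2.cvtColor(c['img'],cv2.COLOR_BGR2HSV)
H,S,V=[hsv[...,i].astype(int) for i in range(3)]
vice=np.zeros(H.shape,bool); vice[200:280,165:365]=1
red=((H<6)|(H>174))&(S>150)&vice
yel=(abs(H-28)<6)&(S>130)&vice
def rep(n,m):
    p=P[m]; print(n,m.sum(),p.mean(0).round(1),np.percentile(p[:,2],[5,50,95]).round(1)); return p
u=np.mgrid[:420,:560][1]
g=red&(u>300)&(P[...,2]>80)
p=rep('gear',g); r=cv2.minAreaRect(p[:,:2].astype(np.float32)); print(r)
rep('tail',red&(u<215)); rep('carr',red&(u<304)&(u>280)); rep('yel',yel&(u>318)); y=yel&(u<310); rep('brass',y)
b=(V<60)&vice; rep('headL',b&(u<230)&(u>203)&(P[...,2]>40)); rep('headR',b&(u>250)&(u<280)&(P[...,2]>40))
a=(P[...,2]>100)&vice; p=rep('arm',a&(u>335)); print(cv2.minAreaRect(p[:,:2].astype(np.float32)))
vv,uu=np.nonzero(yel&(u>318)); print(uu.mean(),vv.mean(),ray(c,uu.mean(),vv.mean(),126))
base=vice&(S<60)&(V>90)&(abs(P[...,2]-12)<6); p=rep('base',base); print(cv2.minAreaRect(p[:,:2].astype(np.float32)))
x0,y0=160,195
cr=cv2.resize(c['img'][195:285,165:365],None,fx=4,fy=4,interpolation=cv2.INTER_CUBIC); cv2.imwrite("pics/cr.png",cr)
c=dict(np.load("scene0.npz"));cr2=cv2.resize(c['img'][150:260,180:370],None,fx=4,fy=4,interpolation=cv2.INTER_CUBIC); cv2.imwrite("pics/cr2.png",cr2)
m=np.zeros((800,800,3),np.uint8); m[:360,:800]=cr; m[360:800,:760]=cr2; cv2.imwrite("pics/m.png",cv2.resize(m,(600,600)))
E
```

```text
gear 1080 [516.  -67.4  93.1] [83.  86.7 89.9]
((453.8942565917969, -61.915069580078125), (97.60624694824219, 229.27401733398438), 82.02991485595703)
tail 207 [503.9 228.1  74.7] [43.1 78.6 81.9]
carr 320 [512.5  -0.8  76.1] [47.9 75.7 78.5]
yel 129 [515.1 -73.7 140.8] [127.6 133.1 138.4]<stdin>:8: RuntimeWarning: Mean of empty slice.
  ret = um.true_divide(
Traceback (most recent call last):
IndexError: index -1 is out of bounds for axis 0 with size 0
```

```bash
python3 - <<'E'
from h import *
c=dict(np.load("top0.npz")); P=cloud(c); hsv=cv2.cvtColor(c['img'],cv2.COLOR_BGR2HSV)
H,S,V=[hsv[...,i].astype(int) for i in range(3)]
vice=np.zeros(H.shape,bool); vice[200:280,165:365]=1
red=((H<6)|(H>174))&(S>150)&vice
yel=(abs(H-28)<6)&(S>130)&vice
def rep(n,m):
    p=P[m]; print(n,m.sum()); 
    if len(p): print(np.median(p,0).round(1),np.percentile(p[:,2],[5,50,95]).round(1)); print('  ',cv2.minAreaRect(p[:,:2].astype(np.float32)))
    return p
u=np.mgrid[:420,:560][1]
rep('gear',red&(u>300)&(abs(P[...,2]-87)<4))
rep('tail',red&(u<215)&(P[...,2]>70)); rep('carr',red&(u<304)&(u>280)&(P[...,2]>70))
b=(V<60)&vice; rep('headL',b&(u<230)&(u>203)&(P[...,2]>40)); rep('headR',b&(u>250)&(u<280)&(P[...,2]>40))
rep('arm',(P[...,2]>100)&vice&(u>338))
vv,uu=np.nonzero(yel&(u>318)&(u<334)); print('knob',uu.mean(),vv.mean(),ray(c,uu.mean(),vv.mean(),126))
rep('base',vice&(S<60)&(V>90)&(abs(P[...,2]-12)<7))
cr=cv2.resize(c['img'][195:285,165:365],None,fx=4,fy=4,interpolation=cv2.INTER_CUBIC)
c=dict(np.load("scene0.npz"));cr2=cv2.resize(c['img'][150:260,180:370],None,fx=4,fy=4,interpolation=cv2.INTER_CUBIC)
m=np.zeros((800,800,3),np.uint8); m[:360,:800]=cr; m[360:800,:760]=cr2; cv2.imwrite("pics/m.png",cv2.resize(m,(600,600)))
E
```

```text
gear 1004
[514.1 -64.3  86.7] [83.8 86.7 89.6]
   ((518.80615234375, -70.9637451171875), (88.12924194335938, 88.4019546508789), 1.7209559679031372)
tail 182
[501.  227.3  78.9] [73.9 78.9 82. ]
   ((508.3421936035156, 230.27392578125), (51.043216705322266, 24.188928604125977), 0.3858853876590729)
carr 286
[515.7  -0.6  75.9] [72.7 75.9 78.6]
   ((444.5276794433594, -4.531545639038086), (193.79673767089844, 28.316972732543945), 3.0303795337677)
headL 176
[492.4 174.5  53. ] [42.3 53.  63.5]
   ((430.49761962890625, 111.26075744628906), (267.3847961425781, 61.51944351196289), 39.62025833129883)
headR 161
[494.8  66.5  52.2] [42.  52.2 63.6]
   ((443.0042724609375, 41.516563415527344), (207.10110473632812, 49.06336212158203), 20.895322799682617)
arm 200
[ 511.5 -120.2  127.2] [107.3 127.2 132.2]
   ((444.2702941894531, -56.92981719970703), (41.21993637084961, 223.7923583984375), 48.18622970581055)
knob 326.84313725490193 237.31372549019608 [517.94796743 -70.83366961 126.        ]
base 3746
[491.6 110.5  12.1] [ 8.6 12.1 16. ]
   ((541.2584228515625, 57.76129150390625), (183.25180053710938, 464.3997802734375), 0.18137966096401215)
```

View pics/m.png

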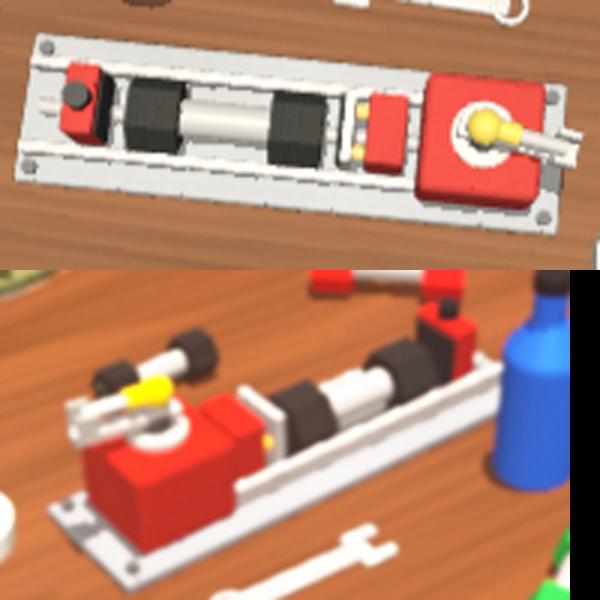

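```bash
cat >> h.py <<'E'
def rows(pts,yaw0,jaw=1):
    """pts: world way-points (first = current), tool pointing down, fixed yaw"""
    c,s=np.cos(yaw0),np.sin(yaw0); M=np.array([[c,s,0],[s,-c,0],[0,0,-1]])
    d=np.diff(np.array(pts,float),axis=0)@M.T/1000
    for r in d: print([jaw]+[round(float(v),4) for v in r]+[0])
E
python3 - <<'E'
from h import *
c=dict(np.load("top0.npz"));P=cloud(c)
print('hinge',ray(c,355,244,124)); 
# arm/handle pixels z>100 near hinge, connected region inside the vice box
for v in range(232,252,3): print(v,[tuple(P[v,u].round(0)) for u in range(338,362,4)])
E
```

```text
hinge [ 511.81845525 -132.07163472  124.        ]
232 [(np.float64(540.0), np.float64(-97.0), np.float64(85.0)), (np.float64(541.0), np.float64(-106.0), np.float64(87.0)), (np.float64(544.0), np.float64(-116.0), np.float64(79.0)), (np.float64(558.0), np.float64(-133.0), np.float64(11.0)), (np.float64(561.0), np.float64(-143.0), np.float64(3.0)), (np.float64(562.0), np.float64(-153.0), np.float64(3.0))]
235 [(np.float64(533.0), np.float64(-98.0), np.float64(86.0)), (np.float64(535.0), np.float64(-107.0), np.float64(86.0)), (np.float64(549.0), np.float64(-124.0), np.float64(12.0)), (np.float64(550.0), np.float64(-133.0), np.float64(15.0)), (np.float64(554.0), np.float64(-144.0), np.float64(1.0)), (np.float64(555.0), np.float64(-154.0), np.float64(2.0))]
238 [(np.float64(518.0), np.float64(-94.0), np.float64(133.0)), (np.float64(520.0), np.float64(-103.0), np.float64(130.0)), (np.float64(543.0), np.float64(-125.0), np.float64(9.0)), (np.float64(543.0), np.float64(-134.0), np.float64(13.0)), (np.float64(524.0), np.float64(-128.0), np.float64(127.0)), (np.float64(548.0), np.float64(-155.0
[... 770 characters left out ...]
), np.float64(-101.0), np.float64(85.0)), (np.float64(507.0), np.float64(-109.0), np.float64(88.0)), (np.float64(505.0), np.float64(-116.0), np.float64(108.0)), (np.float64(503.0), np.float64(-121.0), np.float64(131.0)), (np.float64(508.0), np.float64(-133.0), np.float64(108.0)), (np.float64(527.0), np.float64(-157.0), np.float64(-3.0))]
250 [(np.float64(500.0), np.float64(-101.0), np.float64(87.0)), (np.float64(501.0), np.float64(-110.0), np.float64(89.0)), (np.float64(513.0), np.float64(-127.0), np.float64(14.0)), (np.float64(501.0), np.float64(-125.0), np.float64(103.0)), (np.float64(499.0), np.float64(-131.0), np.float64(123.0)), (np.float64(519.0), np.float64(-158.0), np.float64(-0.0))]
```

{"fn": "arm_command", "kwargs": {"plan": [[1,0,0,-0.02,0.17],[1,0,0,-0.02,0.17],[1,0,0,0,0.17],[1,0,0,0,0.17],[1,0,0,0,0.17],[1,0,0,0,0.17],[1,0,0,0,0.17],[1,0,0,0,0]]}}

```text
clock: 1.1
eef_pos: [196.2, 513.7, 224.4]
eef_rot: [-3.141, 0.001, 1.588]
wrist_force: [0.6, 0.7, 0.5]
finger_gap: 94.0
finger_force: 0.0
```

{"fn": "arm_command", "kwargs": {"plan": [[1,-0.0472,0.0248,0,0],[1,-0.0472,0.0248,0,0],[1,-0.0472,0.0248,0,0],[1,-0.0472,0.0248,0,0],[1,-0.0472,0.0248,0,0],[1,-0.0472,0.0248,0,0],[1,-0.0472,0.0248,0,0],[1,-0.0472,0.0248,0,0],[1,-0.0472,0.0248,0,0],[1,-0.0472,0.0248,0,0],[1,-0.0472,0.0248,0,0],[1,-0.0472,0.0248,0,0],[1,-0.0472,0.0248,0,0],[1,0,0,0,0],[1,0,0,0,0]]}}

```text
clock: 2.98
eef_pos: [528.1, -94.1, 224.5]
eef_rot: [-3.141, -0.0, 1.589]
wrist_force: [0.2, -0.0, 0.2]
finger_gap: 93.8
finger_force: 0.0
```

```bash
python3 - <<'E'
from h import *
c=eyes.camera("wrist"); np.savez("w1.npz",**c); cv2.imwrite("pics/w1.png",c['img']); print(c['eye'],c['orientation'],manip.read_state()['eef_pos'])
P=cloud(c); hsv=cv2.cvtColor(c['img'],cv2.COLOR_BGR2HSV); m=(abs(hsv[...,0].astype(int)-28)<6)&(hsv[...,1]>130)
n,l,s,ce=cv2.connectedComponentsWithStats(m.astype(np.uint8))
for i in range(1,n):
    if s[i,4]>60: print(s[i],ce[i],ray(c,*ce[i],124),np.median(P[l==i],0))
E
```

```text
[527.20983959 -22.1825379  424.68723381] [ 2.89145991e+00 -1.50868541e-04  1.84326186e-02] [528.06477181 -93.72174381 224.76609347]
[247  76  10   8  63] [251.33333333  79.80952381] [505.81097304  11.35782443 124.        ] [500.36159047  19.44768345  50.6188722 ]
[253 165  29  45 901] [265.83351831 185.73806881] [518.57177149 -76.02335307 124.        ] [518.95538238 -72.28580871 133.72475801]
[ 37 336   7  32 129] [ 39.91472868 352.9379845 ] [ 294.54365126 -249.51428445  124.        ] [479.81972163 -68.49915619 363.50768599]
[509 340   8  34 103] [512.95145631 356.69902913] [ 768.24224678 -245.18340665  124.        ] [576.07157289 -67.4318492  363.71943726]
```

View pics/w1.png

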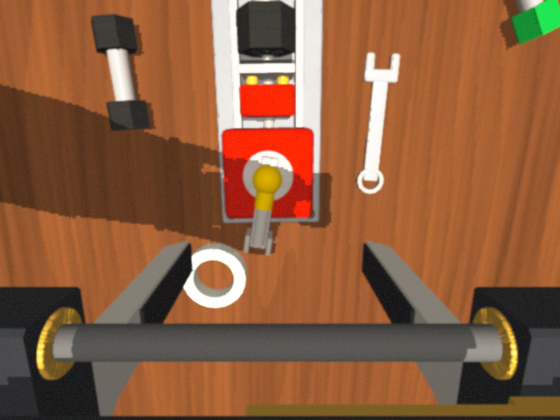

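The wrist view shows the ball at about (267,180), the collar at (264,202), the hinge at about (259,242), and the gearbox centre at about (267,173). The dumbbell head is at (265,25).

```bash
python3 - <<'E'
from h import *
c=dict(np.load("w1.npz")); P=cloud(c); hsv=cv2.cvtColor(c['img'],cv2.COLOR_BGR2HSV).astype(int)
m=(abs(hsv[...,0]-28)<6)&(hsv[...,1]>130); m[:160]=0;m[230:]=0
d=cv2.distanceTransform(m.astype(np.uint8),cv2.DIST_L2,5); _,r,_,p=cv2.minMaxLoc(d); print('ball',p,r)
for h in (124,130): print(ray(c,*p,h), ray(c,259,242,124))
print('top of ball',np.percentile(P[m][:,2],[50,90,98]), [P[p[1]+k,p[0]].round(1) for k in(-4,0,4)])
# shank + hinge cloud
q=P[205:252,240:280].reshape(-1,3); q=q[q[:,2]>100]; print(q.mean(0),cv2.minAreaRect(q[:,:2].astype(np.float32)))
h=np.mgrid[:420,:560][0]
red=((hsv[...,0]<6)|(hsv[...,0]>174))&(hsv[...,1]>150)
g=red&(abs(P[...,2]-87)<4)&(h>115)&(h<225); print('gear',cv2.minAreaRect(P[g][:,:2].astype(np.float32)))
ca=red&(P[...,2]>60)&(h<118)&(h>70); print('carr',P[ca].mean(0),cv2.minAreaRect(P[ca][:,:2].astype(np.float32)))
for v in range(60,90,3): print(v,P[v,262].round(1))
E
```

```text
ball (267, 179) 13.5906982421875
[519.52871366 -70.03444915 124.        ] [ 512.8641609 -128.3567754  124.       ]
[519.68198507 -69.07959828 130.        ] [ 512.8641609 -128.3567754  124.       ]
top of ball [133.72475801 137.78685743 139.00213773] [array([519.8, -64.6, 137.2]), array([519.9, -67.7, 138.9]), array([519.9, -71.2, 138. ])]
[ 513.1623982  -115.07285381  127.74983228] ((517.6633911132812, -80.87528228759766), (118.86676025390625, 23.93101692199707), 82.60212707519531)
gear ((519.4270629882812, -71.67933654785156), (87.79187774658203, 88.352294921875), 1.9915696382522583)
carr [517.66153942  -1.77645477  78.37394661] ((517.571044921875, -4.560508728027344), (52.045501708984375, 35.8392219543457), 1.8222087621688843)
60 [512.2  34.9  72.3]
63 [512.2  32.4  71.8]
66 [512.3  29.4  74.1]
69 [512.3  26.8  73.9]
72 [512.4  23.9  75.2]
75 [511.7  23.5  57.2]
78 [510.7  23.4  34.4]
81 [510.2  21.9  20.6]
84 [512.4  13.4  73.6]
87 [512.6  10.4  76.6]
```

{"fn": "arm_command", "kwargs": {"plan": [[1,0,0,0,0.132],[1,0.0223,-0.0111,0,0],[0.2,0,0,0.04,0],[0.2,0,0,0.04,0],[0,0,0,0.02,0],[0,0,0,0.0125,0],[0,0,0,0,0],[0,0,0,0,0]], "newtons": 10}}

```text
clock: 4.03
eef_pos: [520.4, -71.0, 113.3]
eef_rot: [3.14, 0.0, 1.455]
wrist_force: [0.1, -0.2, 0.4]
finger_gap: 47.1
finger_force: 0.0
```

```bash
python3 - <<'E'
from h import *
s=manip.read_state(); print(s['eef_pos'],s['eef_rot'],s['wrist_force'],s['finger_gap'])
c=dict(np.load("w1.npz"));P=cloud(c)
for u in range(240,296,4): print(u,P[165,u].round(0),P[180,u].round(0))
E
```

```text
[520.3830815  -70.99035534 113.27214872] [3.14007530e+00 1.10005388e-04 1.45537303e+00] [ 0.05040762 -0.22900504  0.36341998] 47.059739885265685
240 [492. -63.  87.] [492. -77.  87.]
244 [496. -63.  87.] [497. -76.  93.]
248 [501. -62.  94.] [500. -76.  93.]
252 [504. -62.  92.] [507. -70. 129.]
256 [508. -62.  92.] [511. -69. 135.]
260 [513. -60. 108.] [514. -69. 139.]
264 [516. -59. 110.] [517. -69. 138.]
268 [520. -58. 126.] [521. -68. 139.]
272 [524. -59. 109.] [524. -69. 137.]
276 [527. -59. 111.] [527. -69. 136.]
280 [531. -61.  94.] [531. -70. 131.]
284 [535. -61.  92.] [535. -76.  94.]
288 [539. -61.  94.] [539. -76.  93.]
292 [543. -62.  86.] [543. -76.  87.]
```

{"fn": "arm_command", "kwargs": {"plan": [[-0.3,0,-0.0008,0,0],[-1,0,0,0,0],[-1,0,0,0,0],[-1,0,0,0,0],[-1,0,0,0,0]], "newtons": 12}}

```text
clock: 4.65
eef_pos: [519.9, -71.1, 113.8]
eef_rot: [3.139, -0.0, 1.455]
wrist_force: [-1.8, 0.9, 21.3]
finger_gap: 3.2
finger_force: 11.2
```

```bash
python3 - <<'E'
from h import *
c=eyes.camera("wrist"); np.savez("w2.npz",**c); 
d=eyes.camera("scene"); cr=cv2.resize(d['img'][130:270,160:300],(560,560),interpolation=cv2.INTER_CUBIC)[:420]
cv2.imwrite("pics/w2.png",cv2.resize(np.vstack([c['img'][:,:],cr]),(400,600)));print(manip.read_state())
E
```

```text
{'clock': 4.75, 'joints': array([-2.05762258e-01,  3.12837807e-01,  1.67605113e+00,  2.97480286e-04,
        1.14812092e+00, -8.98781015e-02]), 'qd': array([-0.00031048, -0.00155922, -0.000514  , -0.00138743, -0.00665119,
        0.00068042]), 'effort': array([-5.49838040e-01, -4.21662319e+01, -2.56410831e+01, -2.02681976e-01,
        1.61794983e-01, -3.02978755e-03]), 'eef_pos': array([520.67091387, -71.20299348, 114.40893842]), 'eef_rot': array([3.13700397e+00, 1.40576374e-04, 1.45479044e+00]), 'wrist_force': array([-0.25014023,  0.56468542, 16.46044403]), 'moment': array([ 0.14098913, -0.00423426, -0.01313734]), 'finger_force': 8.423681566491723, 'finger_gap': 0.6972091985148117}
```

View pics/w2.png

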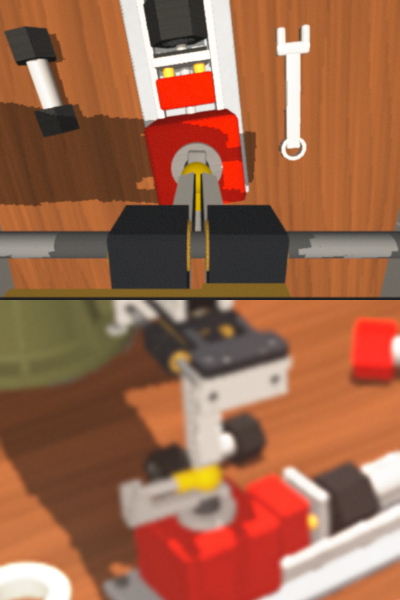

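```bash
python3 - <<'E'
from h import *
c=dict(np.load("w2.npz"));P=cloud(c);h=cv2.cvtColor(c['img'],cv2.COLOR_BGR2HSV)
print(c['eye'])
for v in range(205,300,6): print(v,[(u,*P[v,u].round(0).astype(int),h[v,u,0]) for u in (258,268,276,284,292)])
cv2.imwrite("pics/w2c.png",cv2.resize(c['img'][180:340,180:380],(800,640))[:600])
E
```

```text
[5.28111971e+02 5.20770470e-01 3.13970349e+02]
205 [(258, np.int64(510), np.int64(-50), np.int64(92), np.uint8(20)), (268, np.int64(517), np.int64(-51), np.int64(94), np.uint8(14)), (276, np.int64(522), np.int64(-51), np.int64(93), np.uint8(17)), (284, np.int64(527), np.int64(-52), np.int64(93), np.uint8(19)), (292, np.int64(533), np.int64(-53), np.int64(93), np.uint8(14))]
211 [(258, np.int64(510), np.int64(-54), np.int64(94), np.uint8(16)), (268, np.int64(517), np.int64(-52), np.int64(105), np.uint8(16)), (276, np.int64(522), np.int64(-52), np.int64(105), np.uint8(14)), (284, np.int64(527), np.int64(-53), np.int64(105), np.uint8(16)), (292, np.int64(532), np.int64(-57), np.int64(93), np.uint8(18))]
217 [(258, np.int64(510), np.int64(-58), np.int64(94), np.uint8(15)), (268, np.int64(517), np.int64(-54), np.int64(110), np.uint8(15)), (276, np.int64(522), np.int64(-55), np.int64(110), np.uint8(16)), (284, np.int64(527), np.int64(-55), np.int64(110), np.uint8(15)), (292, np.int64(532), np.int64(-60), np.int64(94), np.uint8(17))]
223 [(258, np.int64(509), np.int64(-62), np.int64(93), np
[... 3592 characters left out ...]
, np.int64(187), np.uint8(16))]
289 [(258, np.int64(519), np.int64(-37), np.int64(239), np.uint8(120)), (268, np.int64(518), np.int64(-60), np.int64(193), np.uint8(16)), (276, np.int64(517), np.int64(-92), np.int64(131), np.uint8(24)), (284, np.int64(524), np.int64(-63), np.int64(189), np.uint8(11)), (292, np.int64(527), np.int64(-38), np.int64(238), np.uint8(60))]
295 [(258, np.int64(520), np.int64(-37), np.int64(242), np.uint8(0)), (268, np.int64(518), np.int64(-61), np.int64(197), np.uint8(18)), (276, np.int64(517), np.int64(-97), np.int64(129), np.uint8(22)), (284, np.int64(524), np.int64(-63), np.int64(194), np.uint8(4)), (292, np.int64(527), np.int64(-38), np.int64(241), np.uint8(90))]
```

View pics/w2c.png

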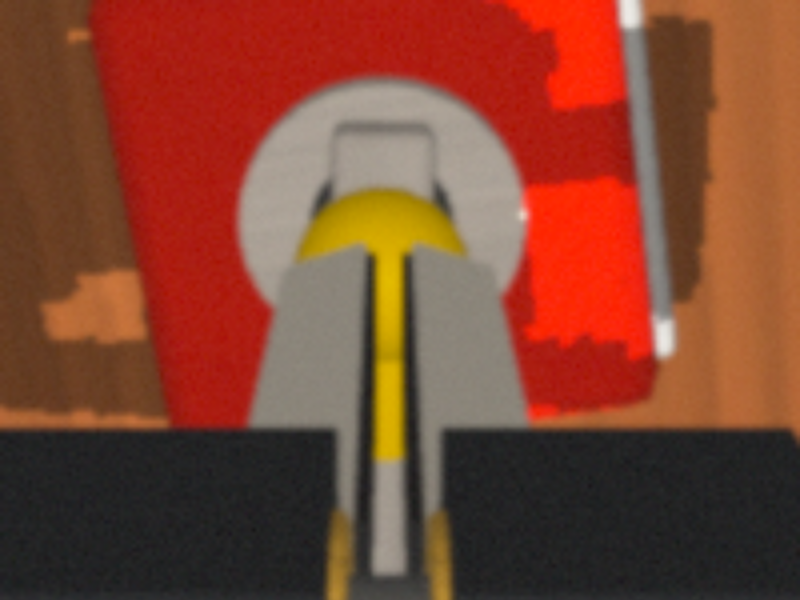

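```bash
python3 - <<'E'
from h import *
s=manip.read_state(); print(s['eef_pos'],s['finger_gap'],s['wrist_force'])
c=dict(np.load("w1.npz"));P=cloud(c)
m=(P[...,2]>180); m[300:]=0; q=P[m]
for sgn in(-1,1):
    k=q[(q[:,0]-528)*sgn>0]; print(len(k), np.percentile(k[:,2],[0,1,5,50]), k[k[:,2]<np.percentile(k[:,2],5)].mean(0))
c=dict(np.load("w2.npz"));P=cloud(c)
for v in range(238,250,1): print(v,[tuple(P[v,u].round(0).astype(int)) for u in (246,250,254,258,262)])
E
```

```text
[520.67091387 -71.20299348 114.40893842] 0.6972091985148117 [-0.25014023  0.56468542 16.46044403]
4355 [245.27235677 247.86069479 254.61870255 300.06671383] [479.65518589 -91.13183393 250.47930475]
3767 [245.07397012 247.40119701 253.65993771 294.07339058] [576.80700827 -89.35582313 249.83314489]
238 [(np.int64(500), np.int64(-72), np.int64(93)), (np.int64(502), np.int64(-72), np.int64(94)), (np.int64(505), np.int64(-72), np.int64(93)), (np.int64(511), np.int64(-62), np.int64(126)), (np.int64(513), np.int64(-61), np.int64(130))]
239 [(np.int64(499), np.int64(-72), np.int64(93)), (np.int64(502), np.int64(-73), np.int64(93)), (np.int64(505), np.int64(-73), np.int64(93)), (np.int64(511), np.int64(-62), np.int64(127)), (np.int64(513), np.int64(-62), np.int64(129))]
240 [(np.int64(499), np.int64(-73), np.int64(94)), (np.int64(502), np.int64(-74), np.int64(93)), (np.int64(505), np.int64(-74), np.int64(93)), (np.int64(511), np.int64(-63), np.int64(127)), (np.int64(513), np.int64(-62), np.int64(130))]
241 [(np.int64(499), np.int64(-74), np.int64(93)), (np.int64(502), np.int64(-74), np.int64(
[... 1351 characters left out ...]
(499), np.int64(-78), np.int64(92)), (np.int64(501), np.int64(-79), np.int64(92)), (np.int64(510), np.int64(-60), np.int64(145)), (np.int64(512), np.int64(-60), np.int64(145)), (np.int64(514), np.int64(-61), np.int64(145))]
248 [(np.int64(499), np.int64(-79), np.int64(93)), (np.int64(501), np.int64(-79), np.int64(93)), (np.int64(510), np.int64(-60), np.int64(146)), (np.int64(512), np.int64(-60), np.int64(146)), (np.int64(514), np.int64(-61), np.int64(146))]
249 [(np.int64(499), np.int64(-79), np.int64(93)), (np.int64(508), np.int64(-60), np.int64(147)), (np.int64(510), np.int64(-60), np.int64(149)), (np.int64(512), np.int64(-60), np.int64(148)), (np.int64(514), np.int64(-60), np.int64(149))]
```

The fingers closed on top of the ball. The depth map puts the real tips about 23 mm above the reported TCP, so I reopen, go lower and check from the image before closing.

{"fn": "arm_command", "kwargs": {"plan": [[0.3,0,0,-0.003,0],[0.3,0,0,0,0],[0.3,0,0,0,0],[0.3,0,0,0,0],[0.3,0,0,0.012,0],[0.3,0,0,0.012,0],[0.3,0,0,0,0],[0.3,0,0,0,0]]}}

```text
clock: 5.75
eef_pos: [519.2, -71.1, 91.3]
eef_rot: [-3.142, -0.0, 1.455]
wrist_force: [0.1, -0.6, 1.0]
finger_gap: 60.5
finger_force: 0.0
```

```bash
python3 - <<'E'
from h import *
s=manip.read_state(); print(s['eef_pos'],s['finger_gap'],s['wrist_force'])
c=eyes.camera("wrist"); np.savez("w3.npz",**c);P=cloud(c); cv2.imwrite("pics/w3.png",c['img'])
hsv=cv2.cvtColor(c['img'],cv2.COLOR_BGR2HSV).astype(int)
m=(abs(hsv[...,0]-26)<6)&(hsv[...,1]>130)&(P[...,2]<145)&(P[...,2]>105)
print('ball top',P[m][np.argsort(-P[m][:,2])[:30]].mean(0), m.sum())
m=(P[...,2]>99)&(hsv[...,1]<100)&(abs(P[...,0]-520)>14)&(abs(P[...,0]-520)<60)&(P[...,1]>-85)
for sg in(-1,1):
    k=P[m&((P[...,0]-520)*sg>0)]; print(len(k),np.percentile(k[:,2],[0,1,5]),k[np.argsort(k[:,2])[:40]].mean(0), np.abs(k[:,0]-520).min())
E
```

```text
[519.23453413 -71.05733796  91.26726925] 60.47821309550843 [ 0.06136999 -0.61543751  0.98274908]
ball top [518.75971509 -69.47241953 137.66412207] 2678
23521 [111.2184201  125.46231025 153.0677848 ] [487.89795622 -60.45583759 115.39222751] 14.002958175412687
21463 [112.13767031 126.09403778 152.14438186] [554.05344454 -65.92087533 115.92225251] 14.004384613601815
```

View pics/w3.png

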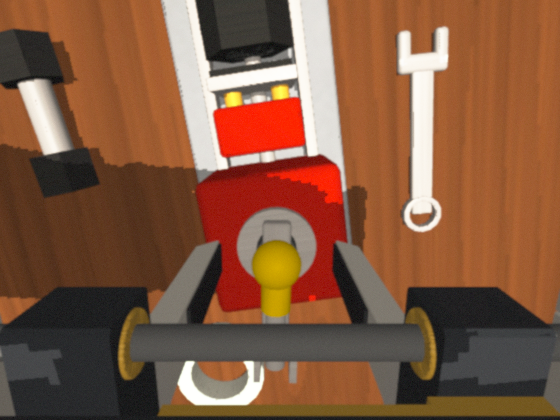

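The picture shows the tips straddling the ball at (275,265), at about 113 mm height. I go 4 mm lower and close.

{"fn": "arm_command", "kwargs": {"plan": [[0,0.001,0,0.004,0],[-0.3,0,0,0,0],[-1,0,0,0,0],[-1,0,0,0,0],[-1,0,0,0,0],[-1,0,0,0,0]], "newtons": 15}}

```text
clock: 6.55
eef_pos: [519.2, -70.0, 87.3]
eef_rot: [-3.141, -0.0, 1.455]
wrist_force: [-3.1, 0.9, 0.8]
finger_gap: 24.5
finger_force: 15.0
```

{"fn": "arm_command", "kwargs": {"plan": [[-1,-0.0009,0,-0.0104,0],[-1,-0.0027,0,-0.0101,0],[-1,-0.0044,0,-0.0095,0],[-1,-0.006,0,-0.0086,0],[-1,-0.0074,0,-0.0074,0],[-1,0,0,0,0]], "newtons": 20}}

```text
clock: 7.3
eef_pos: [516.6, -92.1, 134.0]
eef_rot: [3.141, 0.0, 1.454]
wrist_force: [-4.2, 2.6, 1.6]
finger_gap: 24.7
finger_force: 20.0
```

{"fn": "arm_command", "kwargs": {"plan": [[-1,-0.0086,0,-0.006,0],[-1,-0.0095,0,-0.0044,0],[-1,-0.0101,0,-0.0027,0],[-1,-0.0104,0,-0.0009,0],[-1,0,0,0,0],[-1,0,0,0,0]]}}

```text
clock: 8.05
eef_pos: [511.9, -130.3, 147.6]
eef_rot: [-3.141, 0.001, 1.454]
wrist_force: [-6.4, -0.1, 1.2]
finger_gap: 23.3
finger_force: 19.7
```

```bash
python3 - <<'E'
from h import *
s=manip.read_state(); print(s['eef_pos'],s['finger_gap'],s['wrist_force'])
c=eyes.camera("wrist"); np.savez("w4.npz",**c);d=eyes.camera("scene")
cr=cv2.resize(d['img'][130:270,160:300],(560,560),interpolation=cv2.INTER_CUBIC)[:420]
cv2.imwrite("pics/w4.png",cv2.resize(np.vstack([c['img'],cr]),(400,600)))
P=cloud(c);hsv=cv2.cvtColor(c['img'],cv2.COLOR_BGR2HSV).astype(int)
m=(abs(hsv[...,0]-26)<6)&(hsv[...,1]>130)&(P[...,2]<210)&(P[...,2]>140); print(m.sum(),P[m].mean(0),P[m].max(0))
E
```

```text
[ 511.85171994 -130.3472763   147.57740143] 23.348482006645035 [-6.44729961 -0.12231709  1.24784613]
2063 [ 513.22521057 -117.06923622  191.89583475] [ 526.07297122 -107.04112737  197.93136795]
```

View pics/w4.png

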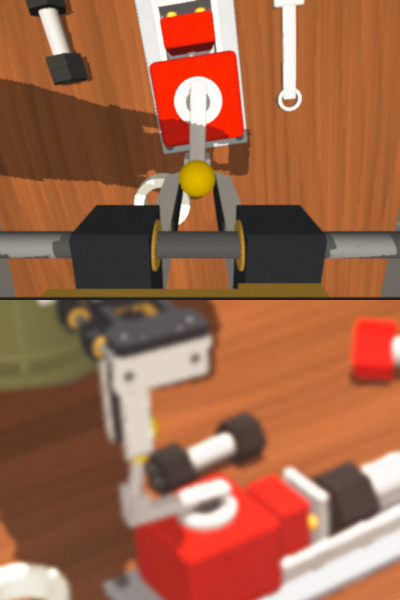

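```bash
python3 - <<'E'
from h import *
from scipy.optimize import least_squares
c=dict(np.load("w4.npz"));P=cloud(c);hsv=cv2.cvtColor(c['img'],cv2.COLOR_BGR2HSV).astype(int)
m=(abs(hsv[...,0]-26)<6)&(hsv[...,1]>130)&(P[...,2]<210)&(P[...,2]>178); q=P[m]
f=least_squares(lambda x:np.linalg.norm(q-x,axis=1)-13,[513,-125,184],loss='soft_l1'); print(f.x,f.cost/len(q),len(q))
c=dict(np.load("w3.npz"));P=cloud(c);hsv=cv2.cvtColor(c['img'],cv2.COLOR_BGR2HSV).astype(int)
v=np.mgrid[:420,:560][0]
m=(abs(hsv[...,0]-26)<6)&(hsv[...,1]>130)&(P[...,2]<145)&(P[...,2]>114)&(v<282)&(v>230); q=P[m]
f=least_squares(lambda x:np.linalg.norm(q-x,axis=1)-13,[513,-70,124],loss='soft_l1'); print(f.x,f.cost/len(q),len(q))
E
```

```text
[ 512.61791996 -120.18841824  183.32001868] 0.0975545638576135 2059
[519.21463038 -70.37713998 124.0168644 ] 0.10293883236087127 1717
```

The handle is at about 81°, with the ball 10 mm off the pad centre. I regrip centred and push it the rest of the way.

{"fn": "arm_command", "kwargs": {"plan": [[-0.3,0,0,0,0],[-0.3,0,0,0,0],[-0.3,0.0095,0,0.004,0],[-0.3,0,0,0,0],[-1,0,0,0,0],[-1,0,0,0,0],[-1,0,0,0,0],[-1,-0.003,0,-0.0004,0],[-1,-0.003,0,-0.0003,0],[-1,-0.003,0,-0.0001,0],[-1,0,0,0,0]], "newtons": 35}}

```text
clock: 9.52
eef_pos: [511.7, -129.1, 143.9]
eef_rot: [-3.14, -0.0, 1.455]
wrist_force: [-5.6, 1.1, 1.1]
finger_gap: 24.3
finger_force: 35.0
```

```bash
cat >> h.py <<'E'
def ball(x0,tag):
    from scipy.optimize import least_squares
    c=eyes.camera("wrist"); np.savez(tag+".npz",**c);P=cloud(c);hsv=cv2.cvtColor(c['img'],cv2.COLOR_BGR2HSV).astype(int)
    m=(abs(hsv[...,0]-26)<6)&(hsv[...,1]>130)&(np.linalg.norm(P-np.array(x0),axis=2)<30)&(P[...,2]>x0[2]-8); q=P[m]
    f=least_squares(lambda x:np.linalg.norm(q-x,axis=1)-13,x0,loss='soft_l1'); print('ball',f.x.round(1),round(f.cost/len(q),2),len(q))
    s=manip.read_state(); print('eef',s['eef_pos'].round(1),s['eef_rot'][2].round(3),'F',s['wrist_force'].round(1),'M',s['moment'].round(2),'gap',round(s['finger_gap'],1),'t',s['clock']); return f.x
E
python3 - <<'E'
from h import *
ball([512.6,-126,184],'w5')
E
```

```text
ball [ 511.6 -127.4  184.1] 0.11 2136
eef [ 511.7 -129.1  143.9] 1.455 F [-6.3  1.7  2.6] M [0.26 1.09 0.04] gap 24.1 t 9.575
```

```bash
cat >> h.py <<'E'
def arc(phi0,step,n,yaw,roll=0.0,A=(519.4,-71.5),r=58.0,p0=None):
    """rows turning the knob clockwise from phi0 (deg), rolling the tool by roll (rad/row) after each shift"""
    p=np.array(p0 if p0 is not None else [A[0]+r*np.cos(np.radians(phi0)),A[1]+r*np.sin(np.radians(phi0))])
    out=[]
    for i in range(1,n+1):
        a=np.radians(phi0-step*i); t=np.array([A[0]+r*np.cos(a),A[1]+r*np.sin(a)]); d=t-p
        c,s=np.cos(yaw),np.sin(yaw); v=np.round(np.array([c*d[0]+s*d[1],s*d[0]-c*d[1]])/1000,4)
        p=p+np.array([c*v[0]+s*v[1],s*v[0]-c*v[1]])*1000
        out.append([-1,float(v[0]),float(v[1]),0,roll]); yaw-=roll
    print(out, 'end phi',phi0-step*n,'yaw',round(yaw,3))
E
python3 -c "
from h import *
arc(-97.6,12,15,1.455)"
```

```text
[[-1, 0.0015, -0.012, 0, 0.0], [-1, 0.0039, -0.0115, 0, 0.0], [-1, 0.0062, -0.0104, 0, 0.0], [-1, 0.0083, -0.0089, 0, 0.0], [-1, 0.0099, -0.0069, 0, 0.0], [-1, 0.0112, -0.0048, 0, 0.0], [-1, 0.0119, -0.0023, 0, 0.0], [-1, 0.0121, 0.0002, 0, 0.0], [-1, 0.0118, 0.0027, 0, 0.0], [-1, 0.011, 0.0051, 0, 0.0], [-1, 0.0097, 0.0073, 0, 0.0], [-1, 0.008, 0.0092, 0, 0.0], [-1, 0.0059, 0.0106, 0, 0.0], [-1, 0.0035, 0.0116, 0, 0.0], [-1, 0.0011, 0.0121, 0, 0.0]] end phi -277.6 yaw 1.455
```

{"fn": "arm_command", "kwargs": {"plan": [[-1,0.0015,-0.012,0,0],[-1,0.0039,-0.0115,0,0],[-1,0.0062,-0.0104,0,0],[-1,0.0083,-0.0089,0,0],[-1,0.0099,-0.0069,0,0],[-1,0.0112,-0.0048,0,0],[-1,0.0119,-0.0023,0,0]], "newtons": 45}}

```text
clock: 10.45
eef_pos: [461.5, -70.9, 144.0]
eef_rot: [3.142, 0.002, 1.454]
wrist_force: [-0.2, -9.6, -2.0]
finger_gap: 24.1
finger_force: 45.0
```

```bash
python3 - <<'E'
from h import *
b=ball([462,-66,184],'w6'); d=b-[519.4,-71.5,0]; print(np.hypot(*d[:2]),np.degrees(np.arctan2(d[1],d[0])))
E
```

```text
ball [461.9 -70.3 184.1] 0.12 2153
eef [461.6 -69.8 144.1] 1.455 F [-0.4 -6.  -1.9] M [-0.86  0.2   0.04] gap 24.3 t 10.5
57.47663702009804 178.85304172757986
```

{"fn": "arm_command", "kwargs": {"plan": [[-1,0.0121,0.0002,0,0],[-1,0.0118,0.0027,0,0],[-1,0.011,0.0051,0,0],[-1,0.0097,0.0073,0,0],[-1,0.008,0.0092,0,0],[-1,0.0059,0.0106,0,0],[-1,0.0035,0.0116,0,0],[-1,0.0011,0.0121,0,0]]}}

```text
clock: 11.5
eef_pos: [526.9, -15.0, 143.9]
eef_rot: [-3.139, 0.002, 1.455]
wrist_force: [-11.2, -8.2, 4.6]
finger_gap: 24.4
finger_force: 45.0
```

```bash
python3 - <<'E'
from h import *
s=manip.read_state();b=ball(s['eef_pos']+[0,0,40],'w7'); d=b-[519.4,-71.5,0]; print(np.hypot(*d[:2]),np.degrees(np.arctan2(d[1],d[0])))
print(s['joints'].round(2))
t=eyes.camera('top'); np.savez('t2.npz',**t)
c=dict(np.load('w7.npz'));cv2.imwrite('pics/w7.png',np.hstack([c['img'],cv2.resize(t['img'][195:285,165:365],(240,108)).repeat(1,0) if 0 else cv2.copyMakeBorder(cv2.resize(t['img'][195:285,165:285],(240,180)),0,240,0,0,cv2.BORDER_CONSTANT)]))
arc(-277.6,10,11,1.455,0.1745)
E
```

```text
ball [526.3 -14.  184.1] 0.11 2119
eef [527.9 -15.2 144. ] 1.454 F [-7.9 -7.3  3.6] M [-1.19  1.22 -0.01] gap 24.1 t 11.55
57.91049181685307 83.16810729967034
[-0.1   0.29  1.63 -0.    1.22  0.02]
[[-1, -0.0011, 0.0101, 0, 0.1745], [-1, -0.001, 0.01, 0, 0.1745], [-1, -0.0011, 0.0101, 0, 0.1745], [-1, -0.001, 0.01, 0, 0.1745], [-1, -0.0011, 0.0101, 0, 0.1745], [-1, -0.001, 0.01, 0, 0.1745], [-1, -0.0011, 0.0101, 0, 0.1745], [-1, -0.001, 0.01, 0, 0.1745], [-1, -0.0011, 0.0101, 0, 0.1745], [-1, -0.001, 0.01, 0, 0.1745], [-1, -0.0011, 0.0101, 0, 0.1745]] end phi -387.6 yaw -0.465
```

View pics/w7.png

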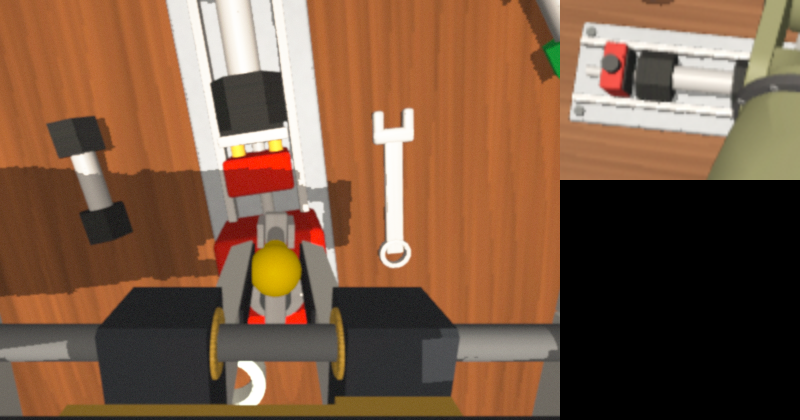

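The jaw now touches the dumbbell head at about (250,130). I go on in short synced steps, watching the force.

{"fn": "arm_command", "kwargs": {"plan": [[-1,-0.0011,0.0101,0,0.1745],[-1,-0.001,0.01,0,0.1745],[-1,-0.0011,0.0101,0,0.1745]]}}

```text
clock: 11.98
eef_pos: [554.1, -26.4, 144.0]
eef_rot: [-3.139, 0.003, 0.925]
wrist_force: [-14.7, -4.2, 5.3]
finger_gap: 24.1
finger_force: 45.0
```

```bash
python3 - <<'E'
from h import *
s=manip.read_state();b=ball(s['eef_pos']+[0,0,40],'w8'); d=b-[519.4,-71.5,0]; print(np.hypot(*d[:2]),np.degrees(np.arctan2(d[1],d[0])))
t=eyes.camera('top'); np.savez('t3.npz',**t)
P=cloud(t); hsv=cv2.cvtColor(t['img'],cv2.COLOR_BGR2HSV).astype(int)
for v in (228,233,238):
  for u in range(192,232,2): print((v,u,*P[v,u].round(0).astype(int),*hsv[v,u,[0,2]]),end=' ')
  print()
E
```

```text
ball [554.1 -25.  184.1] 0.11 2120
eef [554.8 -27.  143.9] 0.916 F [-11.   -3.3   5.8] M [-0.7   1.94 -0.  ] gap 24.3 t 12.025
58.0492137763751 53.299087624522215
(228, 192, np.int64(505), np.int64(225), np.int64(93), np.int64(22), np.int64(110)) (228, 194, np.int64(507), np.int64(222), np.int64(86), np.int64(30), np.int64(32)) (228, 196, np.int64(509), np.int64(220), np.int64(77), np.int64(2), np.int64(194)) (228, 198, np.int64(511), np.int64(217), np.int64(69), np.int64(17), np.int64(49)) (228, 200, np.int64(515), np.int64(217), np.int64(45), np.int64(15), np.int64(32)) (228, 202, np.int64(513), np.int64(209), np.int64(65), np.int64(23), np.int64(77)) (228, 204, np.int64(513), np.int64(204), np.int64(66), np.int64(23), np.int64(78)) (228, 206, np.int64(514), np.int64(200), np.int64(63), np.int64(34), np.int64(73)) (228, 208, np.int64(515), np.int64(195), np.int64(64), np.int64(26), np.int64(77)) (228, 210, np.int64(516), np.int64(191), np.int64(61), np.int64(23), np.int64(79)) (228, 212, np.int64(516), np.int64(186), np.int64(65), np.int64(21), np.int64(77)) (228, 214, np.int64(517
[... 3362 characters left out ...]
), np.int64(30), np.int64(57)) (238, 216, np.int64(494), np.int64(174), np.int64(63), np.int64(25), np.int64(59)) (238, 218, np.int64(496), np.int64(170), np.int64(57), np.int64(24), np.int64(44)) (238, 220, np.int64(498), np.int64(167), np.int64(47), np.int64(19), np.int64(181)) (238, 222, np.int64(499), np.int64(163), np.int64(45), np.int64(17), np.int64(189)) (238, 224, np.int64(500), np.int64(158), np.int64(44), np.int64(17), np.int64(195)) (238, 226, np.int64(500), np.int64(154), np.int64(45), np.int64(19), np.int64(199)) (238, 228, np.int64(501), np.int64(149), np.int64(45), np.int64(17), np.int64(203)) (238, 230, np.int64(501), np.int64(145), np.int64(45), np.int64(16), np.int64(207))
```

```bash
python3 -c "
from h import *
arc(-307.6,10,12,0.9315,0.1745,A=(518.8,-72.3),p0=[554.8,-25.55])"
```

```text
[[-1, -0.0021, 0.01, 0, 0.1745], [-1, -0.001, 0.0101, 0, 0.1745], [-1, -0.0011, 0.01, 0, 0.1745], [-1, -0.001, 0.0101, 0, 0.1745], [-1, -0.0011, 0.01, 0, 0.1745], [-1, -0.001, 0.0101, 0, 0.1745], [-1, -0.0011, 0.01, 0, 0.1745], [-1, -0.001, 0.0101, 0, 0.1745], [-1, -0.0011, 0.0101, 0, 0.1745], [-1, -0.001, 0.01, 0, 0.1745], [-1, -0.0011, 0.0101, 0, 0.1745], [-1, -0.001, 0.01, 0, 0.1745]] end phi -427.6 yaw -1.162
```

{"fn": "arm_command", "kwargs": {"plan": [[-1,-0.0021,0.01,0,0.1745],[-1,-0.001,0.0101,0,0.1745],[-1,-0.0011,0.01,0,0.1745],[-1,-0.001,0.0101,0,0.1745]]}}

```text
clock: 12.58
eef_pos: [575.1, -59.4, 144.0]
eef_rot: [-3.139, 0.002, 0.228]
wrist_force: [-11.2, 6.7, 4.6]
finger_gap: 24.0
finger_force: 45.0
```

```bash
cat >> h.py <<'E'
def crank(tag,A=(518.8,-72.3)):
    s=manip.read_state();b=ball(s['eef_pos']+[0,0,40],tag); d=b[:2]-np.array(A); p=np.arctan2(d[1],d[0]); e=s['eef_pos'][:2]-np.array(A); F=s['wrist_force']
    print('ball r,phi',np.hypot(*d).round(1),np.degrees(p).round(1),'eef phi',np.degrees(np.arctan2(e[1],e[0])).round(1),'Ftan',(-F[0]*np.sin(p)+F[1]*np.cos(p)).round(1),'Frad',(F[0]*np.cos(p)+F[1]*np.sin(p)).round(1),'q6',s['joints'][5].round(2))
def ft(fx,fy,phi):
    p=np.radians(phi); return -fx*np.sin(p)+fy*np.cos(p)
E
python3 - <<'E'
from h import *
crank('w9')
E
```

```text
ball [576.  -57.9 184.1] 0.11 2097
eef [575.3 -60.4 144. ] 0.218 F [-8.5  4.9  4.5] M [ 0.95  1.6  -0.03] gap 24.0 t 12.625
ball r,phi 59.0 14.1 eef phi 12.9 Ftan 9.2 Frad -9.2 q6 1.18
```

{"fn": "arm_command", "kwargs": {"plan": [[-1,-0.0021,0.01,0,0.1745],[-1,-0.001,0.0101,0,0.1745]]}}

```text
clock: 12.88
eef_pos: [575.7, -79.3, 144.1]
eef_rot: [-3.14, 0.001, -0.121]
wrist_force: [-2.7, 10.3, 1.2]
finger_gap: 24.3
finger_force: 45.0
```

{"fn": "arm_command", "kwargs": {"plan": [[-1,-0.0006,0.005,0,0.087],[-1,-0.0005,0.005,0,0.087]]}}

```text
clock: 13.12
eef_pos: [573.5, -88.7, 144.1]
eef_rot: [-3.139, -0.0, -0.292]
wrist_force: [3.7, 11.8, -1.4]
finger_gap: 24.2
finger_force: 45.0
```

```bash
python3 - <<'E'
from h import *
crank('w10')
E
```

```text
ball [575.1 -87.5 184.1] 0.11 2089
eef [573.4 -89.2 144.1] -0.297 F [ 2.2 10.  -0.3] M [ 1.73 -0.32 -0.  ] gap 24.1 t 13.175
ball r,phi 58.3 -15.1 eef phi -16.7 Ftan 12.4 Frad 0.5 q6 1.64
```

{"fn": "arm_command", "kwargs": {"plan": [[-1,-0.0003,0.0051,0,0.087],[-1,-0.0003,0.005,0,0.087]]}}

```text
clock: 13.42
eef_pos: [569.9, -97.9, 144.1]
eef_rot: [-3.139, -0.0, -0.466]
wrist_force: [5.1, 12.1, -1.8]
finger_gap: 24.0
finger_force: 45.0
```

```bash
python3 - <<'E'
from h import *
crank('w11')
E
```

```text
ball [571.7 -96.8 184.1] 0.1 2089
eef [569.7 -98.4 144.1] -0.471 F [ 3.8 10.7 -1.1] M [ 1.89 -0.68 -0.02] gap 24.0 t 13.475
ball r,phi 58.3 -24.9 eef phi -26.6 Ftan 13.1 Frad -0.5 q6 1.8
```

```bash
cat > brass.py <<'E'
from h import *
import sys
for t in sys.argv[1:]:
    c=dict(np.load(t+'.npz'));P=cloud(c);hsv=cv2.cvtColor(c['img'],cv2.COLOR_BGR2HSV).astype(int)
    Y=(P[...,:2]-[518.8,-72.3])@np.array([-0.033,0.9995]); X=(P[...,:2]-[518.8,-72.3])@np.array([0.9995,0.033])
    m=(abs(hsv[...,0]-26)<8)&(hsv[...,1]>110)&(Y>50)&(Y<170)&(abs(X)<30)&(P[...,2]>20)&(P[...,2]<90)
    n,l,s,ce=cv2.connectedComponentsWithStats(m.astype(np.uint8))
    o=[(int(s[i,4]),X[l==i].mean().round(1),np.percentile(Y[l==i],[3,97]).round(1),P[l==i][:,2].mean().round(0)) for i in range(1,n) if s[i,4]>15]
    # red carriage top far edge and face top near edge
    rd=((hsv[...,0]<6)|(hsv[...,0]>174))&(hsv[...,1]>150)&(P[...,2]>68)&(P[...,2]<84)&(Y>50)&(Y<160)&(abs(X)<15)
    wh=(hsv[...,1]<90)&(P[...,2]>62)&(P[...,2]<80)&(Y>80)&(Y<170)&(abs(X)<8)
    print(t,o,'carr front',np.percentile(Y[rd],97).round(1) if rd.sum() else None,'face',np.percentile(Y[wh],[3,97]).round(1) if wh.sum() else None)
E
python3 brass.py w1 w3 w5 w6 w7 w8 w9 w10 w11
```

```text
w1 [(87, np.float64(-15.2), array([89.3, 96.2]), np.float64(50.0)), (82, np.float64(16.8), array([88.8, 95.7]), np.float64(51.0))] carr front 84.0 face [ 96.3 158.5]
w3 [(217, np.float64(16.6), array([87.8, 95.8]), np.float64(50.0)), (222, np.float64(-14.9), array([88. , 96.1]), np.float64(50.0))] carr front 84.6 face [ 96.1 143.6]
w5 [(74, np.float64(16.5), array([92.3, 95.8]), np.float64(50.0)), (81, np.float64(-14.9), array([92.2, 96.1]), np.float64(51.0))] carr front 84.2 face [95.7 99.1]
w6 [(151, np.float64(15.8), array([ 97.6, 105.3]), np.float64(50.0)), (145, np.float64(-15.7), array([ 97.6, 105.2]), np.float64(50.0))] carr front 93.9 face [105.7 153. ]
w7 [(135, np.float64(16.8), array([106.4, 114.3]), np.float64(50.0)), (141, np.float64(-14.9), array([106.3, 114.7]), np.float64(50.0))] carr front 105.6 face [117.6 166.5]
w8 [(146, np.float64(17.6), array([110.2, 118.9]), np.float64(51.0)), (138, np.float64(-14.1), array([110.5, 118.9]), np.float64(50.0))] carr front 107.8 face [120.1 168.5]
w9 [(55, np.float64(19.9), array([113. , 123.5]), np.float64(51.0)), (33, np.float64(-12.5), array([113., 124.]), np.float64(54.0))] carr front 111.5 face [123.9 168.5]
w10 [] carr front None face [166.7 169.5]
w11 [] carr front None face None
```

{"fn": "arm_command", "kwargs": {"plan": [[-1,-0.0003,0.0051,0,0.087],[-1,-0.0003,0.005,0,0.087]]}}

```text
clock: 13.72
eef_pos: [564.7, -106.4, 144.1]
eef_rot: [-3.138, -0.0, -0.64]
wrist_force: [5.8, 11.7, -1.5]
finger_gap: 24.2
finger_force: 45.0
```

```bash
python3 - <<'E'
from h import *
crank('w12')
E
```

```text
ball [ 566.7 -105.5  184.1] 0.11 2086
eef [ 564.4 -106.8  144.2] -0.645 F [ 5.3 11.1 -1.7] M [ 1.91 -1.01  0.01] gap 24.4 t 13.775
ball r,phi 58.2 -34.7 eef phi -36.6 Ftan 12.9 Frad -1.9 q6 1.96
```

{"fn": "arm_command", "kwargs": {"plan": [[-1,-0.0002,0.004,0,0.07],[-1,-0.0002,0.004,0,0.07]]}}

```text
clock: 14.02
eef_pos: [559.6, -112.5, 144.1]
eef_rot: [-3.138, -0.0, -0.779]
wrist_force: [8.1, 11.1, -2.7]
finger_gap: 24.1
finger_force: 45.0
```

```bash
python3 - <<'E'
from h import *
crank('w13'); print(ft(*manip.read_state()['wrist_force'][:2],-43))
E
```

```text
ball [ 561.7 -111.7  184.1] 0.11 2082
eef [ 559.4 -112.7  144.1] -0.783 F [ 8.  11.1 -2.4] M [ 1.82 -1.36  0.  ] gap 24.5 t 14.075
ball r,phi 58.3 -42.6 eef phi -44.5 Ftan 13.7 Frad -1.6 q6 2.09
13.58598764593772
```

{"fn": "arm_command", "kwargs": {"plan": [[0,0,0,0,0],[0.2,0,0,0,0],[0.2,0,0,0,0],[0.2,0,0,-0.03,0],[0.2,0,0,-0.035,0],[0.2,-0.0493,-0.0158,0,0],[0.2,-0.0493,-0.0158,0,0],[0.2,-0.0493,-0.0158,0.02,0],[0.2,-0.0493,-0.0158,0.03,0],[0.2,0,0,0,0],[0.2,0,0,0,0]]}}

```text
clock: 15.45
eef_pos: [463.2, 69.0, 159.7]
eef_rot: [-3.141, -0.001, -0.777]
wrist_force: [0.0, -0.1, 0.1]
finger_gap: 56.7
finger_force: 0.0
```

```bash
python3 - <<'E'
from h import *
c=eyes.camera('wrist'); np.savez('w14.npz',**c); print(c['eye'],manip.read_state()['eef_pos'])
cv2.imwrite('pics/w14.png',c['img'])
E
python3 brass.py w1 w14
```

```text
[514.57342116  18.78612973 359.94017165] [463.44209967  68.69564322 159.78230523]
w1 [(87, np.float64(-15.2), array([89.3, 96.2]), np.float64(50.0)), (82, np.float64(16.8), array([88.8, 95.7]), np.float64(51.0))] carr front 84.0 face [ 96.3 158.5]
w14 [(56, np.float64(16.7), array([120. , 126.5]), np.float64(52.0)), (49, np.float64(-14.8), array([120.1, 126.3]), np.float64(53.0))] carr front 118.5 face [126.9 168.5]
```

View pics/w14.png

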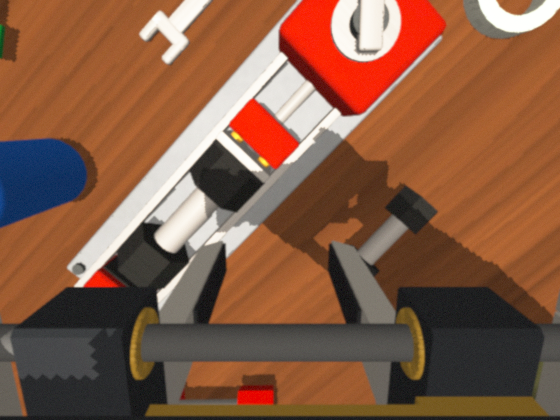

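The vice view shows the dumbbell between jaw (240,140) and tail stop (100,280). The carriage-to-face gap has gone from 12 to about 8.4 mm as measured, so the face is pressed in 3.5 to 4 mm. I go back to fold the handle.

{"fn": "arm_command", "kwargs": {"plan": [[0.2,0,0,-0.03,0],[0.2,0,0,-0.03,0],[0.2,0.0491,0.0149,0,0],[0.2,0.0491,0.0149,0,0],[0.2,0.0491,0.0149,0,0],[0.2,0.0491,0.0149,0,0],[0.2,0,0,0,-0.034],[0.2,0,0,0,0],[0.2,0,0,0,0]]}}

```text
clock: 16.62
eef_pos: [560.6, -110.3, 219.5]
eef_rot: [-3.141, -0.001, -0.744]
wrist_force: [0.1, 0.5, -0.1]
finger_gap: 56.5
finger_force: 0.0
```

```bash
python3 - <<'E'
from h import *
b=ball([561.7,-111.7,184],'w15'); s=manip.read_state(); y=s['eef_rot'][2]; d=(b-s['eef_pos'])[:2]
print('dx,dy',np.cos(y)*d[0]+np.sin(y)*d[1],np.sin(y)*d[0]-np.cos(y)*d[1]); dd=b[:2]-[518.8,-72.3]; print(np.degrees(np.arctan2(dd[1],dd[0])),np.hypot(*dd))
E
```

```text
ball [ 561.4 -111.8  184.2] 0.09 991
eef [ 560.6 -110.2  219.6] -0.743 F [-0.2 -0.6  0.1] M [0.07 0.17 0.01] gap 56.4 t 16.675
dx,dy 1.6140289104725425 0.6705090425040807
-42.84224902154595 58.04374920267347
```

{"fn": "arm_command", "kwargs": {"plan": [[0.1,0.0016,0.0007,0.035,0],[0,0,0,0.0375,0],[-0.2,0,0,0,0],[-1,0,0,0,0],[-1,0,0,0,0],[-1,0,0,0,0],[-1,0,0,0,0]], "newtons": 25}}

```text
clock: 17.55
eef_pos: [562.1, -112.6, 148.5]
eef_rot: [-3.14, -0.003, -0.744]
wrist_force: [-0.5, 0.4, 7.5]
finger_gap: 24.4
finger_force: 25.0
```

{"fn": "arm_command", "kwargs": {"plan": [[-1,-0.0104,0,0.0009,0],[-1,-0.0101,0,0.0027,0],[-1,-0.0095,0,0.0044,0],[-1,-0.0086,0,0.006,0],[-1,0,0,0,0]]}}

```text
clock: 18.18
eef_pos: [532.3, -85.5, 132.0]
eef_rot: [3.141, 0.002, -0.743]
wrist_force: [-1.0, 3.8, 2.5]
finger_gap: 25.1
finger_force: 25.0
```

```bash
cat > fold.py <<'E'
from h import *
import sys
s=manip.read_state(); b=ball(s['eef_pos']+[0,0,38],sys.argv[1]); d=b[:2]-[518.8,-72.3]
print('r',np.hypot(*d),'phi',np.degrees(np.arctan2(d[1],d[0])),'fold by z',np.degrees(np.arcsin(np.clip((b[2]-124)/60,-1,1)))); e=(b-s['eef_pos']); y=s['eef_rot'][2]
print('ball in tool x,y,up',np.cos(y)*e[0]+np.sin(y)*e[1],np.sin(y)*e[0]-np.cos(y)*e[1],e[2])
E
python3 fold.py w16
```

```text
ball [534.2 -86.  170.4] 0.32 2387
eef [532.6 -85.7 132.3] -0.743 F [-1.4  4.2  4. ] M [ 0.8   0.37 -0.01] gap 24.6 t 18.225
r 20.592104898579233 phi -41.728455782689366 fold by z 50.71867983443876
ball in tool x,y,up 1.716130051326417 -0.8384326358578544 38.43695126022308
```

{"fn": "arm_command", "kwargs": {"plan": [[-1,-0.0074,0,0.0074,0],[-1,-0.006,0,0.0086,0],[-1,-0.0044,0,0.0095,0],[-1,-0.0027,0,0.0101,0],[-1,-0.0009,0,0.009,0],[-1,0,0,0,0]]}}

```text
clock: 18.98
eef_pos: [517.1, -71.7, 86.9]
eef_rot: [3.141, 0.001, -0.744]
wrist_force: [2.4, 5.3, -1.2]
finger_gap: 24.7
finger_force: 25.0
```

```bash
python3 fold.py w17
```

```text
ball [520.9 -73.8 128.5] 1.82 2985
eef [517.1 -71.7  87.1] -0.744 F [ 2.4  5.1 -0.1] M [ 0.82 -0.36 -0.03] gap 24.6 t 19.025
r 2.5635619263632696 phi -34.841515103945994 fold by z 4.298554461242372
ball in tool x,y,up 4.209525969830084 -1.0350029849832207 41.637320134596024
```

{"fn": "arm_command", "kwargs": {"plan": [[0,0,0,0,0],[0.1,0,0,0,0],[0.1,0,0,0,0],[0.1,0,0,-0.025,0],[0.1,0,0,-0.025,0],[-0.5,0,0,0,0],[-1,0,0,0,0],[-1,0,0,0,0],[-1,0,0,0,0],[-1,0,0,0,0]], "newtons": 10}}

```text
clock: 20.27
eef_pos: [517.2, -71.8, 137.7]
eef_rot: [3.141, 0.0, -0.744]
wrist_force: [-0.1, -0.7, 0.5]
finger_gap: 5.3
finger_force: 0.0
```

```bash
python3 - <<'E'
from h import *
c=eyes.camera('wrist'); np.savez('w18.npz',**c);P=cloud(c);hsv=cv2.cvtColor(c['img'],cv2.COLOR_BGR2HSV).astype(int)
m=(abs(hsv[...,0]-26)<6)&(hsv[...,1]>130)&(np.hypot(P[...,0]-519,P[...,1]+72)<35)&(P[...,2]>105)&(P[...,2]<150); q=P[m]
print(m.sum(),np.percentile(q[:,2],[50,90,99]),q[np.argsort(-q[:,2])[:40]].mean(0))
s=manip.read_state();print(s['eef_pos'],s['finger_gap'],s['wrist_force'])
E
```

```text
1405 [135.38245268 140.92046466 142.32884671] [518.10063056 -71.49471909 142.29876851]
[517.22305045 -71.82655219 137.74564169] 2.3679961976460278 [-0.00301788 -0.01200821 -0.60018779]
```

{"fn": "arm_command", "kwargs": {"plan": [[-1,0,0,0.014,0],[-1,0,0,0.003,0],[-1,0,0,0.002,0],[-1,0,0,0.002,0]]}}

```text
clock: 20.82
eef_pos: [517.3, -71.8, 116.9]
eef_rot: [-3.142, -0.0, -0.744]
wrist_force: [-0.1, -0.2, 1.0]
finger_gap: 0.4
finger_force: 0.4
```

{"fn": "arm_command", "kwargs": {"plan": [[-1,0,0,0.001,0],[-1,0,0,0.001,0]]}}

```text
clock: 21.08
eef_pos: [517.5, -71.7, 115.5]
eef_rot: [-3.141, -0.0, -0.744]
wrist_force: [-2.8, 1.9, 9.1]
finger_gap: 0.6
finger_force: 4.7
```

{"fn": "arm_command", "kwargs": {"plan": [[-1,0,0,0.0007,0],[-1,0,0,0,0]]}}

```text
clock: 21.32
eef_pos: [517.6, -71.6, 115.3]
eef_rot: [-3.141, -0.001, -0.744]
wrist_force: [-3.9, 2.5, 10.6]
finger_gap: 0.8
finger_force: 5.2
```

{"fn": "arm_command", "kwargs": {"plan": [[-1,0,0,-0.03,0],[-1,0,0,-0.04,0],[-1,-0.0493,-0.0158,0,0],[-1,-0.0493,-0.0158,0,0],[-1,-0.04,0,0,0],[-1,0,0,0,0],[-1,0,0,0,0]]}}

```text
clock: 22.2
eef_pos: [437.2, 45.0, 184.5]
eef_rot: [-3.141, -0.001, -0.744]
wrist_force: [0.8, -0.4, 0.3]
finger_gap: 0.7
finger_force: 0.0
```

```bash
python3 - <<'E'
from h import *
c=eyes.camera('wrist'); np.savez('w19.npz',**c);P=cloud(c);hsv=cv2.cvtColor(c['img'],cv2.COLOR_BGR2HSV).astype(int)
m=(abs(hsv[...,0]-26)<6)&(hsv[...,1]>130)&(np.hypot(P[...,0]-519,P[...,1]+72)<35)&(P[...,2]>105)&(P[...,2]<160); q=P[m]
print(m.sum(),np.percentile(q[:,2],[50,90,99]) if len(q) else 0)
if len(q): print(q[np.argsort(-q[:,2])[:40]].mean(0))
s=manip.read_state();print(s['eef_pos'],c['eye'],s['wrist_force'])
a=P[(P[...,2]>104)&(P[...,2]<135)&(hsv[...,1]<90)&(np.hypot(P[...,0]-519,P[...,1]+72)<75)&(np.hypot(P[...,0]-519,P[...,1]+72)>35)]
if len(a): d=a.mean(0)[:2]-[518.8,-72.3]; print('arm phi',np.degrees(np.arctan2(d[1],d[0])),len(a))
E
python3 brass.py w19
```

```text
1303 [133.45216196 136.61191408 138.01458908]
[517.89082633 -70.41164248 137.85472805]
[437.26306419  44.74426567 184.31824118] [490.28924496  -3.53634419 384.69798354] [ 0.23132974  0.1770636  -0.24098639]
w19 [(25, np.float64(17.1), array([120.2, 126.7]), np.float64(55.0)), (25, np.float64(-15.1), array([124. , 126.7]), np.float64(51.0))] carr front 118.2 face [126.9 168.6]
```

```bash
python3 -c "
from cell import ticket
print(ticket.sign_off())"
```

```text
the job is handed in; nothing more can be done
None
```

The job is handed in: the dumbbell is clamped against the tail stop with the sprung face in about 3.5 to 4 mm of its 8 mm, the handle is folded flat, the robot is clear, and the bottle, tape and spanner were not touched.

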